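# Open the scanner's card drawer by its concealed catch

## Task

The card drawer of the document scanner is locked by a catch hidden under the black strip in the channel along the scanner's front top edge. Feel your way gently along the strip with closed fingertips until they sink into the concealed recess, press the catch there until the drawer springs ajar, then draw the drawer fully out by its orange tab and let go. Never lean hard on the channel, and leave the things around the scanner where they are.

Things in the scene. Friction and masses are not known exactly. Their poses are not given: they have to be found in the camera images.
- scanner: Grey and black document scanner, fixed, 260 mm deep (its x), 400 wide (y), 150 high; a paper chute at the back (120 mm and more behind the channel) rises to about 235 mm. Origin: centre of its underside, on the table; front looks to its own -x, z up. Place and yaw differ each time.
- channel_mid (a point): Middle of the channel along the scanner's front top edge, on the top face of the black strip that is its floor, 120 mm above the table; axes as the scanner's. The channel is 200 mm long in y and 40 mm wide in x: in front a grey rim 4 mm above the strip, 12 mm thick; behind an upright fence 30 mm above the strip; at both ends grey caps 15 mm above it.
- channel_left (a point): The channel's +y end, on the strip's top, 100 mm from its middle. The strip is sprung: it starts to sink at 3 N, then gives 2.5 N per mm and is solid 3 mm down (about 10 N). A 60 mm long part of it, of full width, looks alike and lies flush but is a loose shutter over a recess. The shutter's middle is anywhere up to 45 mm either side of channel_mid and is not reported.
- channel_right (a point): The channel's -y end, on the strip's top, 100 mm from its middle. Only fingers wholly on the shutter sink with it (the strip holds up any part, so press near its middle): from 1 N, about 2 N at 10 mm. There it meets the catch: 7 N to start, 11 N at 5 mm more (15 mm below the strip's rest height), where the drawer is freed; it stops at 17 mm. All springs back when let go.
- trim: The channel's grey front rim, fixed to the scanner, with the strip, shutter and catch that it carries: a light fitting, not to be pushed with more than 25 N anywhere. Its origin and axes are those of the scanner.
- tab (a point): Middle of the orange pull tab on the drawer's front: an upright plate 44 mm long in x (it juts out from the front), 14 mm thick in y, 30 mm high; this point is half-way up, 37 mm below the strip. Clear on both sides and above: pinch it across y from above. It moves with the drawer; axes as the scanner's.
- drawer (a joint): How far the drawer is out, m: 0 closed and locked, about 0.02 when it has sprung ajar after the catch was pressed (it then stays unlocked), 0.09 at the stop, fully out. It opens along the scanner's -x. Draws with 1 to 4 N and stays where it is left.
- fp_reader: Bystander: black fingerprint reader with a green glass window, 75 x 60 x 38 mm, loose on the table in front of the scanner beside the drawer. Origin: centre of its underside.
- pen_cup: Bystander: blue pen cup with three pens, 72 mm across, 124 mm high with the pens, loose on the table in front of the scanner on the other side of the drawer. Origin: centre of its underside.
- stapler: Bystander: red stapler, 130 x 34 x 44 mm, loose on the table. Origin: centre of its underside.

How it is judged:
By the outcome, as a careful person would: the job done as asked, in the order asked, and still so for the second after the job is handed in, with the robot touching nothing.
It also fails if it takes over 67 s, if anything falls off the work surface, if the arm or the gripper's body presses on something with over 40 N, if the wrist force passes 120 N, or if a joint passes its speed limit or range.

## Robot

A 7-joint arm with a two-finger parallel gripper is mounted at the origin on the work surface. World frame = base frame: x ahead of the robot, y to its left, z up, the work surface at z = 0. Lengths are in m, angles in rad, forces in N, time in s.
With the tool pointing down it reaches from about 0.4 to 0.85 m from the base axis. Payload 10.4 kg.
Tool frame: the origin (TCP) lies between the finger pads; the fingertips stand 22 mm ahead of it and the grasp point (between the pads) lies 3 mm ahead of it (r.nose_length is the distance from the TCP to the fingertips, in m); z points along the fingers, y is the line along which they close (so a half turn about z gives the same grasp; the last joint's range is limited). The gripper opens to 87 mm and grips with 3 to 60 N. Pads are 19 mm wide; open, the fingers measure 117 mm over their backs; the gripper's body (75 mm by 190 mm) begins 51 mm behind the grasp point.
Start: joints at [1.284, 0.332, -0.065, 1.46, 0.022, 1.35, -0.088], TCP at [0.163, -0.603, 0.217] pointing down, gripper open.
Joint ranges: [-2.6, 2.6], [-0.5, 2.12], [-1.47, 1.34], [0.16, 2.42], [-1.27, 4.41], [0.06, 2.06], [-2.6, 2.6]. Speed limits (rad/s): [2.22, 2.22, 2.79, 2.79, 3.14, 3.14, 3.14].

## Interface

Orientations are given as a unit quaternion [x, y, z, w].
In Python, from bench import readout, cams, r gives the robot as it stands. The module is installed in compiled form; this text tells all that it offers.
- The arm moves only by the tool step_arm, never from a script. Its argument "deltas" is a list that holds one entry, the list of rows, each a list of 7 numbers: the turn, a rotation vector about the tool's x, y, z in rad, then the shift along the tool's x, y, z in m, then the opening in per cent of the stroke, from 0 (shut) to 100 (fully open). A call has 1 to 20 rows; each row is the pose to reach, as a shift and turn from the pose commanded when the call began, along the tool's axes at that moment; what a row does not reach only later rows make up. A row lasts 1/8 s, in which the tool goes at most 62.5 mm and 10.7 degrees, less where a joint would pass 70% of its speed; a pose out of reach is approached as far as the arm can. A call with a gripper value outside its range is refused whole. The fingers move at their own pace and stop on an object; "squeeze" is the grip in N (left out, the last holds). Time passes only in rows, so rows that repeat a pose let the fingers close. It gives the time, the measured TCP pose, the force, the opening and the grip force at its end, in the units of the state.
- readout.read_state(): the state, without advancing time (a new reading comes with each control period).
- cams.camera(name): name is "scene" or "top"; returns a dict with "img" (480x640x3 uint8, red, green, blue), "fx", "fy", "cx", "cy" (pixels), "origin" and "rotation" of the camera in the world. Camera axes: x right, y up, looking along -z (the intrinsics and any distortion apply to the point x, -y, -z); pixel columns grow to the right and rows downward; lengths in m; the calibration is good to about 2 mm. A picture is of the moment at which its call begins. There is no depth.
- r.close_job(): hands the job in; it is judged then, once.
The state is a dict: "time": time; "joint_positions": joint angles; "joint_vel": joint speeds; "joint_torque": joint torques, N m; "ee_pos": TCP position; "eef_rot": TCP orientation; "ft_force": force on the tool from outside, world axes, zero at the start; "torque": the same for the moment, N m; "width": finger opening in m; "grip_force": force on a finger pad.
Only numpy, scipy, OpenCV 4.12 (cv2) and the standard library are available. Lean on these libraries where they do the work, as an engineer would, in place of code of your own. Each camera call takes 0.05 s, during which the arm holds its last target. There are 200 camera calls.

## Working session

There is one attempt and no reset: what is moved stays moved. The work goes in short steps, Python scripts to look and compute and a tool call to move; the robot and the scene stay as the last step left them, time stands still between calls to the robot, and variables do not carry over. Pictures are saved under pics/ and viewed, at most 10 in all, crops included, and the job is handed in when it is done.

Besides the shell and the picture viewer there is one more tool, called after "Emit:" as name(argument=value, ...) on one line, values as JSON. step_arm: Moves the arm, as the interface text tells. Its arguments: {"type":"object","properties":{"deltas":{"type":"array"},"squeeze":{"type":"number"}},"required":["deltas"]}

```bash
mkdir -p pics
python3 - <<'E'
from bench import readout,cams,r
import cv2,numpy as np,pickle
np.set_printoptions(precision=4,suppress=True)
d={}
for n in("scene","top"):
    c=cams.camera(n);d[n]=c;cv2.imwrite(f"pics/{n}0.png",c["img"][:,:,::-1])
    print(n,{k:v for k,v in c.items() if k!="img"})
pickle.dump(d,open("c0.pkl","wb"))
print(readout.read_state(),r.nose_length)
E
```

```text
scene {'fx': 584.1551376549634, 'fy': 584.1551376549634, 'cx': 334.50700715449557, 'cy': 239.53830873355386, 'origin': array([ 0.9352, -0.0497,  1.2156]), 'rotation': array([0.1067, 0.1138, 0.7074, 0.6894])}
top {'fx': 529.4441762732356, 'fy': 529.4441762732356, 'cx': 318.8919634760136, 'cy': 234.04755965050313, 'origin': array([ 0.4814, -0.0436,  1.04  ]), 'rotation': array([-0.0311,  0.0529,  0.7119, -0.6996])}
{'time': 0.1, 'joint_positions': array([ 1.2844,  0.3328, -0.0647,  1.4608,  0.0216,  1.3499, -0.0885]), 'joint_vel': array([-0.0012, -0.0004,  0.0008, -0.0023, -0.0036, -0.0006, -0.0002]), 'joint_torque': array([  0.0009, -62.454 ,   0.0244, -39.072 ,  -0.0613,   0.0365,
         0.    ]), 'ee_pos': array([ 0.1629, -0.603 ,  0.2162]), 'eef_rot': array([ 0.9913,  0.1315, -0.0001, -0.0006]), 'ft_force': array([-0.2504, -0.8445,  0.1244]), 'torque': array([ 0.0349, -0.0212,  0.0008]), 'grip_force': 0.0, 'width': 0.08670993356473482} 0.022
```

View pics/scene0.png

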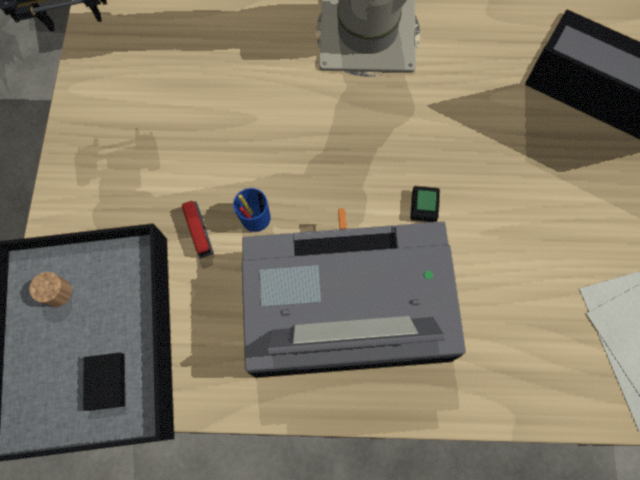

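View pics/top0.png

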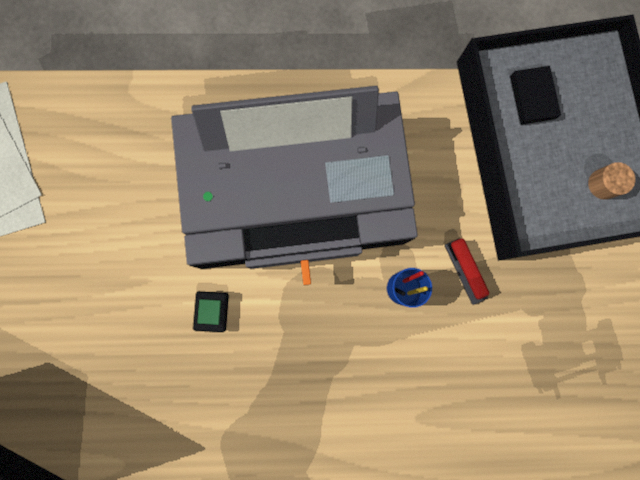

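The pictures show the scanner ahead of the robot. The orange tab is at top (306,272) and scene (342,218). The dark channel runs about (243,240)–(359,230) in top. The cup at (410,288) and the reader at (210,312) flank the tab.

```bash
cat > h.py <<'E'
import numpy as np,cv2,pickle
from scipy.spatial.transform import Rotation as R
np.set_printoptions(precision=4,suppress=True)
def ray(c,u,v):
    d=np.array([(u-c["cx"])/c["fx"],-(v-c["cy"])/c["fy"],-1.]); return np.array(c["origin"]),R.from_quat(c["rotation"]).apply(d)
def plane(c,u,v,z):
    o,d=ray(c,u,v); return o+d*(z-o[2])/d[2]
def tri(c1,p1,c2,p2):
    o1,d1=ray(c1,*p1);o2,d2=ray(c2,*p2)
    s=np.linalg.lstsq(np.c_[d1,-d2],o2-o1,rcond=None)[0]
    a,b=o1+s[0]*d1,o2+s[1]*d2; return (a+b)/2,np.linalg.norm(a-b)
def orange(c):
    h=cv2.cvtColor(c["img"],cv2.COLOR_RGB2HSV); m=cv2.inRange(h,(5,190,120),(16,255,255))
    n,l,s,ce=cv2.connectedComponentsWithStats(m); return [(s[i].tolist(),ce[i]) for i in range(1,n) if s[i][4]>25],m
E
python3 - <<'E'
from h import *
d=pickle.load(open("c0.pkl","rb"))
for n in d: print(n,orange(d[n])[0])
t=d["top"]
im=t["img"][200:300,170:430,::-1]
cv2.imwrite("pics/crop.png",cv2.resize(im,None,fx=3,fy=3,interpolation=cv2.INTER_CUBIC))
g=cv2.cvtColor(t["img"],cv2.COLOR_RGB2GRAY)
print("col300",g[200:275,300]);print("col270",g[200:275,270]);print("col340",g[200:275,340])
print("row236",g[236,225:375])
for uv in [(243,229),(243,252),(358,216),(358,240),(172,118),(399,94)]: print(uv,plane(t,*uv,.12))
E
```

```text
scene []
top [([301, 260, 10, 24, 152], array([305.4934, 271.6842]))]
col300 [106 109 107 108 107 108 107 108 108 108 107 106 106 108 109 107 109 102
  97  78  52  50  34  31  32  32  27  28  34  28  30  33  24  36  33  35
  31  36  30  34  26  32  34  29  38  84 110 107 107 109 110  94  43  35
  79 110 110 107 111 105  82  75  90 101 119 121 118 158 185 185 181 179
 163 154 157]
col270 [107 107 109 107 108 107 108 106 108 106 107 109 108 110 107 106 108 109
 108 106 106 102  87  64  51  44  24  24  33  30  25  35  30  26  36  28
  32  31  28  32  27  30  38  34  33  33  28  30  83 107 110 109 111 112
 111  89  41  42  86 108 111 108 113  95  65  51  75 110 122 160 184 178
 175 174 177]
col340 [143 118  97 105 109 106 105 108 108 108 107 109 103  97  80  54  52  41
  22  27  28  27  33  27  32  32  29  27  27  31  28  30  28  31  30  33
  29  31  30  38  79 107 106 109 109 107  94  46  35  66  99 109 107 111
 106  80  50  56  98 122 125 126 129 130 129 129 126 117 115 113 113 113
 113 118 116]
row236 [109 110 107 109 107 107 108 107 107 108 106 109 108 105 105 109  94  65
  39  26  23  26  27  30  24  28  33  30  32  34  30  33  28  36  34  32
  34  32  30  32  30  29  33  29  33  32  31  24  29  30  28  30  26  29
  28  29  28  27  32  32  33  30  29  30  32  28  29  30  33  33  33  34
  29  32  28  31  28  26  30  32  34  29  34  27  31  29  34  34  30  31
  31  33  31  31  32  32  29  29  28  34  30  33  30  30  33  25  35  29
  21  30  34  29  30  30  32  29  32  29  27  27  26  27  34  29  35  29
  27  31  34  27  29  34  23  28  60 101 109 109 110 107 108 110 108 109
 110 109 110 109 110 108]
(243, 229) [0.602  0.0592 0.12  ]
(243, 252) [0.5617 0.0593 0.12  ]
(358, 216) [ 0.622  -0.1427  0.12  ]
(358, 240) [ 0.5795 -0.1415  0.12  ]
(172, 118) [0.8035 0.1849 0.12  ]
(399, 94) [ 0.845  -0.2236  0.12  ]
```

View pics/crop.png

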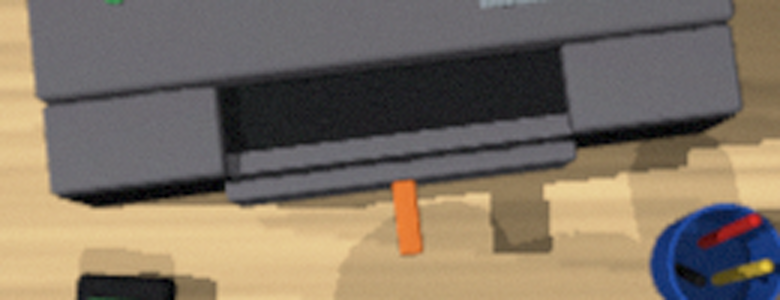

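Run:
```python
from h import *
d=pickle.load(open("c0.pkl","rb")); t=d["top"]; s=d["scene"]
g=cv2.GaussianBlur(cv2.cvtColor(t["img"],cv2.COLOR_RGB2GRAY),(3,1),0).astype(float)
# front edge of strip (rim inner top edge, z .124)
P=[]
for u in range(252,352):
    col=g[225:262,u]; i=[k for k in range(len(col)-1) if col[k]<70<=col[k+1]][0]
    P.append(plane(t,u,225+i+(70-col[i])/(col[i+1]-col[i]),.124)[:2])
B=[]
for u in range(252,352):
    col=g[205:242,u]; i=[k for k in range(len(col)-1) if col[k]>=70>col[k+1]][0]
    B.append(plane(t,u,205+i+(70-col[i])/(col[i+1]-col[i]),.150)[:2])
P=np.array(P);B=np.array(B)
f=np.polyfit(P[:,1],P[:,0],1); fb=np.polyfit(B[:,1],B[:,0],1)
print("fit",f,fb,np.std(P[:,0]-np.polyval(f,P[:,1])))
yaw=np.arctan(-f[0]); print("yaw",yaw, np.arctan(-fb[0]))
X=np.array([np.cos(yaw),np.sin(yaw)]);Y=np.array([-X[1],X[0]])
print("front x",P.mean(0)@X,"back(.15)",B.mean(0)@X)
L=[];Rr=[]
for v in range(228,242):
    row=g[v]
    a=[k for k in range(225,260) if row[k]>=70>row[k+1]]; b=[k for k in range(340,375) if row[k]<70<=row[k+1]]
    if a: L.append(plane(t,a[0]+.5,v,.135)[:2]@Y)
    if b: Rr.append(plane(t,b[0]+.5,v,.135)[:2]@Y)
L,Rr=np.array(L),np.array(Rr);print("ends",L,Rr,np.median(L)-np.median(Rr))
mx=P.mean(0)@X+.02; my=(np.median(L)+np.median(Rr))/2
mid=X*mx+Y*my; print("mid",mid)
# tab
o=orange(t)[0][0]
p=plane(t,*o[1],.0965)[:2]; print("tab top-plane",p,"local rel mid",(p-mid)@X,(p-mid)@Y)
h=cv2.cvtColor(s["img"],cv2.COLOR_RGB2HSV); m=cv2.inRange(h,(5,150,90),(18,255,255)); m[:195]=0;m[240:]=0;m[:,:320]=0;m[:,365:]=0
ys,xs=np.nonzero(m); print(len(xs),xs.min(),xs.max(),ys.min(),ys.max())
ps=plane(s,xs.mean(),ys.mean(),.098)[:2]; print("tab scene",ps,(ps-mid)@X,(ps-mid)@Y)
# near (front) edge of tab in both
print("front tip rel: top",(plane(t,307,283.5,.09)[:2]-mid)@X,"scene",(plane(s,xs[ys==ys.min()].mean(),ys.min(),.098)[:2]-mid)@X)
```

```text
fit [-0.105   0.5688] [-0.1056  0.6091] 0.0002711145628724797
yaw 0.10463461412789929 0.10517937390384131
front x 0.5656459244320554 back(.15) 0.6057428082435184
ends [ 0.0224 -0.0012 -0.0027 -0.0025 -0.0023 -0.0021 -0.002  -0.0018 -0.0016
 -0.0031 -0.0029 -0.0027 -0.0026 -0.0024] [-0.2031 -0.2028 -0.2026 -0.2024 -0.2022 -0.2019 -0.2017 -0.2032 -0.2029
 -0.201  -0.1888 -0.1731] 0.1999121704587229
mid [ 0.5931 -0.0406]
tab top-plane [ 0.5268 -0.0487] local rel mid -0.06682705907322266 -0.0011619427825478354
112 339 345 209 228
tab scene [ 0.5279 -0.0523] -0.0660779431933651 -0.004797381719825791
front tip rel: top -0.08777856236233728 scene -0.08632747719080174
```

Emit:
step_arm(deltas=[[[0,0,0.01,0.04,-0.028,0,60],[0,0,0.03,0.08,-0.056,0,20],[0,0,0.04,0.12,-0.084,0,0],[0,0,0.05,0.16,-0.112,0,0],[0,0,0.06,0.2,-0.139,0,0],[0,0,0.08,0.24,-0.167,0,0],[0,0,0.09,0.28,-0.195,0,0],[0,0,0.1,0.32,-0.223,0,0],[0,0,0.11,0.36,-0.251,0,0],[0,0,0.12,0.4,-0.279,0,0],[0,0,0.13,0.44,-0.306,0,0],[0,0,0.14,0.48,-0.334,0,0],[0,0,0.15,0.52,-0.362,0.005,0],[0,0,0.159,0.555,-0.386,0.01,0],[0,0,0.159,0.555,-0.386,0.01,0],[0,0,0.159,0.555,-0.386,0.01,0],[0,0,0.159,0.555,-0.386,0.01,0]]], squeeze=10)

```text
time: 2.22
ee_pos: [0.5976, -0.0876, 0.2071]
eef_rot: [0.999, 0.051, -0.0, 0.0]
ft_force: [-0.2, -0.4, 0.8]
width: 0.0007
grip_force: 0.0
```

Emit:
step_arm(deltas=[[[0,0,0,0,0,0.02,0],[0,0,0,0,0,0.04,0],[0,0,0,0,0,0.055,0],[0,0,0,0,0,0.057,0],[0,0,0,0,0,0.057,0]]])

```text
time: 2.85
ee_pos: [0.5983, -0.0863, 0.1505]
eef_rot: [0.999, 0.052, 0.0, 0.0]
ft_force: [0.5, 0.3, 0.5]
width: 0.0009
grip_force: 0.0
```

Emit:
step_arm(deltas=[[[0,0,0,0,0,0.002,0],[0,0,0,0,0,0.004,0],[0,0,0,0,0,0.006,0],[0,0,0,0,0,0.006,0],[0,0,0,0,0,0.006,0]]])

```text
time: 3.48
ee_pos: [0.5982, -0.086, 0.144]
eef_rot: [0.999, 0.052, 0.0, 0.0]
ft_force: [-0.4, 0.1, 0.6]
width: 0.0003
grip_force: 0.0
```

Emit:
step_arm(deltas=[[[0,0,0,0,0,0.001,0],[0,0,0,0,0,0.002,0],[0,0,0,0,0,0.003,0],[0,0,0,0,0,0.003,0],[0,0,0,0,0,0.003,0]]])

```text
time: 4.1
ee_pos: [0.5981, -0.086, 0.1409]
eef_rot: [0.999, 0.052, 0.0, 0.0]
ft_force: [-0.2, -0.8, 0.4]
width: 0.0005
grip_force: 0.0
```

Emit:
step_arm(deltas=[[[0,0,0,0,0,0.001,0],[0,0,0,0,0,0.001,0],[0,0,0,0,0,0.001,0]]])

```text
time: 4.47
ee_pos: [0.5981, -0.086, 0.14]
eef_rot: [0.999, 0.052, -0.0, 0.0]
ft_force: [0.7, 0.0, 0.8]
width: 0.0006
grip_force: 0.0
```

Emit:
step_arm(deltas=[[[0,0,0,0,0,0.001,0],[0,0,0,0,0,0.001,0],[0,0,0,0,0,0.001,0]]])

```text
time: 4.85
ee_pos: [0.5981, -0.086, 0.1389]
eef_rot: [0.999, 0.052, 0.0, 0.0]
ft_force: [0.2, 0.2, 0.6]
width: 0.0005
grip_force: 0.0
```

Emit:
step_arm(deltas=[[[0,0,0,0,0,0.001,0],[0,0,0,0,0,0.002,0],[0,0,0,0,0,0.002,0]]])

```text
time: 5.22
ee_pos: [0.5981, -0.086, 0.1368]
eef_rot: [0.999, 0.052, -0.0, 0.0]
ft_force: [-0.6, 0.5, -0.9]
width: 0.0004
grip_force: 0.0
```

Run:
```python
from bench import readout,cams
import cv2
for n in("scene","top"):
    c=cams.camera(n); i=c["img"][:,:,::-1]
    i=i[190:290,240:440] if n=="scene" else i[170:290,220:400]
    cv2.imwrite(f"pics/{n}1.png",cv2.resize(i,None,fx=4,fy=4,interpolation=cv2.INTER_CUBIC))
a=cv2.imread("pics/scene1.png");b=cv2.imread("pics/top1.png")
import numpy as np
b=cv2.resize(b,(300*2*4//3,533*1));a=cv2.resize(a,(800,400))
cv2.imwrite("pics/both1.png",cv2.resize(np.vstack([a,b]),None,fx=.64,fy=.64))
print(readout.read_state()["ft_force"])
```

```text
[-0.8062067  -0.22680738 -0.10276344]
```

View pics/both1.png

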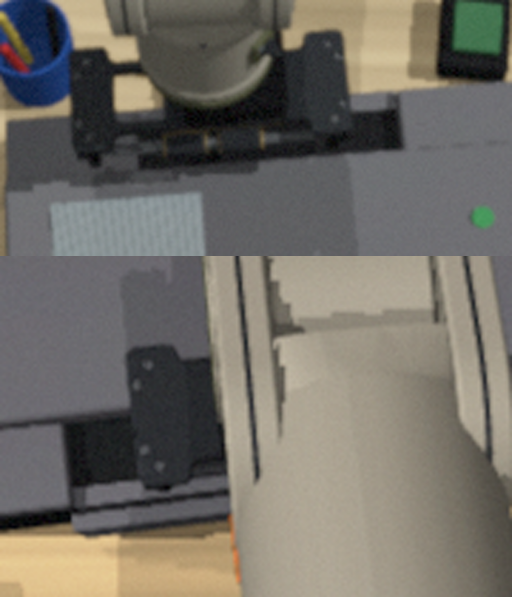

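Emit:
step_arm(deltas=[[[0,0,0,0,0,0.001,0],[0,0,0,0,0,0.002,0],[0,0,0,0,0,0.002,0]]])

```text
time: 5.7
ee_pos: [0.5981, -0.0861, 0.1348]
eef_rot: [0.999, 0.052, -0.0, 0.0]
ft_force: [-0.6, -0.8, -0.6]
width: 0.0004
grip_force: 0.0
```

Emit:
step_arm(deltas=[[[0,0,0,0,0,0.001,0],[0,0,0,0,0,0.002,0],[0,0,0,0,0,0.002,0]]])

```text
time: 6.08
ee_pos: [0.5981, -0.086, 0.1328]
eef_rot: [0.999, 0.052, -0.0, -0.0]
ft_force: [-0.2, 0.2, -0.4]
width: 0.0003
grip_force: 0.0
```

Emit:
step_arm(deltas=[[[0,0,0,0,0,0.001,0],[0,0,0,0,0,0.001,0],[0,0,0,0,0,0.001,0]]])

```text
time: 6.45
ee_pos: [0.5981, -0.086, 0.1319]
eef_rot: [0.999, 0.052, 0.0, 0.0]
ft_force: [1.5, 1.2, -0.5]
width: 0.0002
grip_force: 0.0
```

Emit:
step_arm(deltas=[[[0,0,0,0,0,0.001,0],[0,0,0,0,0,0.001,0],[0,0,0,0,0,0.001,0]]])

```text
time: 6.82
ee_pos: [0.5981, -0.0861, 0.1309]
eef_rot: [0.999, 0.052, 0.0, 0.0]
ft_force: [0.0, 0.1, -0.3]
width: 0.0005
grip_force: 0.0
```

Run:
```python
from h import *
from bench import readout,cams
def proj(c,p):
    q=R.from_quat(c["rotation"]).inv().apply(np.array(p)-c["origin"]); return np.array([c["cx"]-c["fx"]*q[0]/q[2],c["cy"]+c["fy"]*q[1]/q[2]])
c=cams.camera("scene"); s=readout.read_state(); e=s["ee_pos"];print(e,s["ft_force"])
X=np.array([.9946,.1043,0]);Y=np.array([-.1043,.9946,0]);mid=np.array([.5931,-.0406,.12])
i=cv2.resize(c["img"][190:290,260:420,::-1],None,fx=5,fy=5,interpolation=cv2.INTER_CUBIC)
i=np.clip(i.astype(float)*1.8,0,255).astype(np.uint8)
def mark(p,col):
    u=proj(c,p); cv2.circle(i,tuple(int(v) for v in (u-[260,190])*5+2),4,col,1); return u
for z in(.131-.022,.15,.2): print(z,mark([e[0],e[1],z],(0,255,0)))
for a in(-.1,.1):
    for b in(-.02,.02): mark(mid+X*b+Y*a,(0,0,255))
cv2.imwrite("pics/s2.png",i)
```

```text
[ 0.5982 -0.086   0.131 ] [-0.191   0.4302  0.7548]
0.10900000000000001 [324.025  249.3555]
0.15 [323.5315 243.1001]
0.2 [322.881  234.8545]
```

View pics/s2.png

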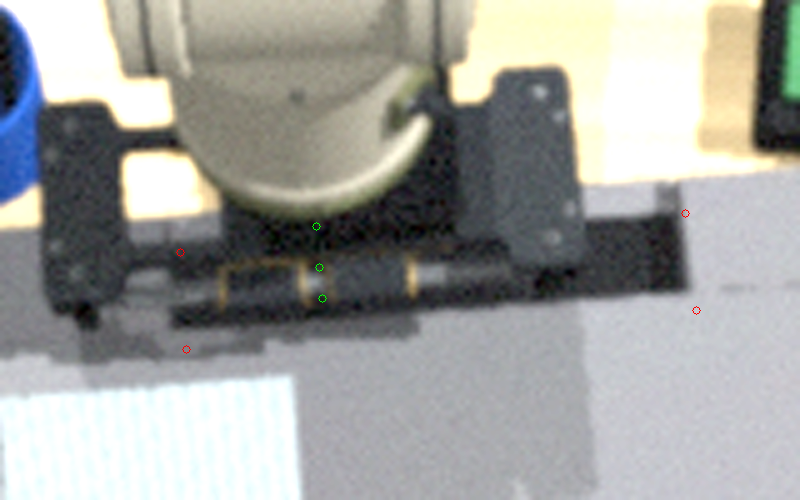

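Emit:
step_arm(deltas=[[[0,0,0,0,0,0.001,0],[0,0,0,0,0,0.001,0],[0,0,0,0,0,0.001,0]]])

```text
time: 7.25
ee_pos: [0.5981, -0.086, 0.13]
eef_rot: [0.999, 0.052, 0.0, 0.0]
ft_force: [0.3, 0.6, 0.8]
width: 0.0002
grip_force: 0.0
```

Emit:
step_arm(deltas=[[[0,0,0,0,0,0.001,0],[0,0,0,0,0,0.001,0],[0,0,0,0,0,0.001,0]]])

```text
time: 7.62
ee_pos: [0.5981, -0.086, 0.129]
eef_rot: [0.999, 0.052, 0.0, 0.0]
ft_force: [0.4, 0.7, -0.3]
width: 0.0008
grip_force: 0.0
```

Emit:
step_arm(deltas=[[[0,0,0,0,0,0.001,0],[0,0,0,0,0,0.001,0]]])

```text
time: 7.88
ee_pos: [0.5981, -0.086, 0.1278]
eef_rot: [0.999, 0.052, -0.0, 0.0]
ft_force: [0.3, 0.6, 0.6]
width: 0.0004
grip_force: 0.0
```

Emit:
step_arm(deltas=[[[0,0,0,0,0,0.001,0],[0,0,0,0,0,0.001,0]]])

```text
time: 8.12
ee_pos: [0.5981, -0.086, 0.1268]
eef_rot: [0.999, 0.052, -0.0, 0.0]
ft_force: [0.1, -0.5, -0.2]
width: 0.0007
grip_force: 0.0
```

Run:
```python
from h import *
from bench import readout,cams
c=cams.camera("scene"); s=readout.read_state();print(s)
i=cv2.resize(c["img"][190:290,260:420,::-1],None,fx=5,fy=5,interpolation=cv2.INTER_CUBIC)
cv2.imwrite("pics/s3.png",np.clip((i/255.)**.45*255,0,255).astype(np.uint8))
```

```text
{'time': 8.175, 'joint_positions': array([ 0.4698,  0.3974, -0.5047,  1.6088,  0.2032,  1.188 , -1.5441]), 'joint_vel': array([ 0.0007, -0.001 , -0.0007, -0.0003,  0.    ,  0.0013,  0.0008]), 'joint_torque': array([ -0.0008, -60.4299,  -6.5793, -36.3867,  -0.018 ,  -0.0796,
        -0.0017]), 'ee_pos': array([ 0.5981, -0.0861,  0.1269]), 'eef_rot': array([ 0.9986,  0.0524, -0.    ,  0.    ]), 'ft_force': array([-0.3925, -0.3961,  0.1616]), 'torque': array([ 0.0404, -0.0269, -0.0007]), 'grip_force': 0.0, 'width': 0.0003801787354504239}
```

View pics/s3.png

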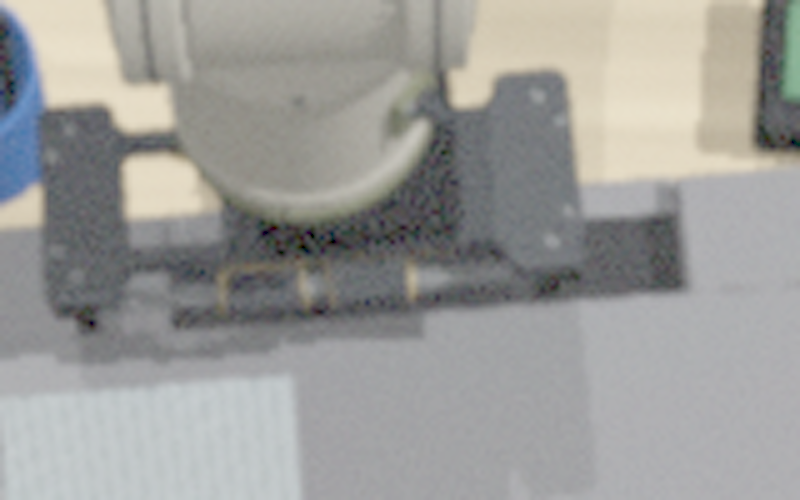

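Scene view: the gripper is centred over the channel at about crop x 316, and the tips are hidden under the carriage. I'll check in the top view whether the tab has moved.

Run:
```python
from h import *
from bench import readout,cams
d=pickle.load(open("c0.pkl","rb"))
c=cams.camera("top")
for q in(d["top"],c):
    h=cv2.cvtColor(q["img"],cv2.COLOR_RGB2HSV); m=cv2.inRange(h,(3,130,80),(20,255,255)); m[:240]=0;m[310:]=0;m[:,:285]=0;m[:,325:]=0
    ys,xs=np.nonzero(m);print(len(xs),[f(v) for v in(xs,ys) for f in(np.min,np.max)] if len(xs) else 0)
s=readout.read_state();print(s["joint_torque"],s["ft_force"],s["time"])
i=c["img"][150:310,180:380,::-1]
cv2.imwrite("pics/t4.png",np.clip((cv2.resize(i,None,fx=3.75,fy=3.75,interpolation=cv2.INTER_CUBIC)/255.)**.5*255,0,255).astype(np.uint8))
```

```text
205 [np.int64(300), np.int64(310), np.int64(260), np.int64(284)]
40 [np.int64(300), np.int64(304), np.int64(261), np.int64(284)]
[  0.0022 -60.4334  -6.578  -36.3939  -0.0191  -0.0748  -0.0006] [ 0.0604  0.9411 -0.4353] 8.225
```

View pics/t4.png

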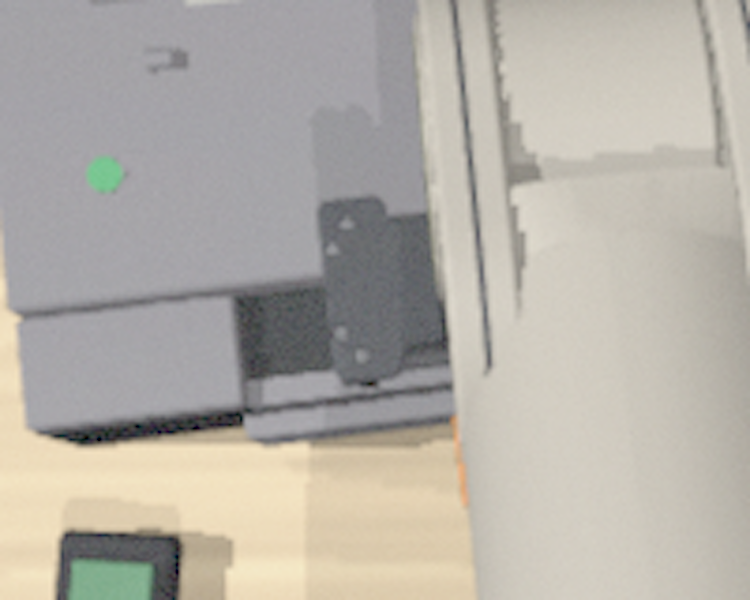

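Top view: tab unmoved (sliver at crop (460,460)). No contact is felt yet, so I'll use joint torques as a second touch sense.

Emit:
step_arm(deltas=[[[0,0,0,0,0,0.001,0],[0,0,0,0,0,0.001,0]]])

```text
time: 8.48
ee_pos: [0.5981, -0.086, 0.1258]
eef_rot: [0.999, 0.052, -0.0, 0.0]
ft_force: [0.8, 0.5, 1.2]
width: 0.0009
grip_force: 0.0
```

```bash
cat > st.py <<'E'
from bench import readout
s=readout.read_state();print(s["ee_pos"].round(4),s["joint_torque"].round(2),s["ft_force"].round(2),s["torque"].round(3),s["time"])
E
python3 st.py
```

```text
[ 0.5981 -0.086   0.1258] [-1.000e-02 -6.051e+01 -6.600e+00 -3.640e+01 -2.000e-02 -9.000e-02
 -0.000e+00] [0.83 0.52 1.21] [-0.012  0.002  0.028] 8.475
```

Emit:
step_arm(deltas=[[[0,0,0,0,0,-0.008,0],[0,0,0,0,0,-0.01,0],[0,0,0,0,0,-0.01,0]]])

```text
time: 8.85
ee_pos: [0.5984, -0.086, 0.1364]
eef_rot: [0.999, 0.052, 0.0, 0.0]
ft_force: [0.0, 0.3, -0.4]
width: 0.0008
grip_force: 0.0
```

```bash
python3 st.py
```

```text
[ 0.5984 -0.086   0.1364] [ 0.000e+00 -6.052e+01 -6.530e+00 -3.698e+01 -3.000e-02 -3.000e-02
  1.000e-02] [ 0.05  0.27 -0.36] [0.028 0.044 0.007] 8.85
```

Emit:
step_arm(deltas=[[[0,0,0,0,0,-0.008,0],[0,0,0,0,0,-0.01,0],[0,0,0,0,0,-0.01,0]]])

```text
time: 9.22
ee_pos: [0.5983, -0.0861, 0.1462]
eef_rot: [0.999, 0.052, 0.0, 0.0]
ft_force: [0.9, -0.3, 0.0]
width: 0.0001
grip_force: 0.0
```

```bash
python3 st.py
```

```text
[ 0.5983 -0.0861  0.1462] [ 1.000e-02 -6.024e+01 -6.420e+00 -3.726e+01 -3.000e-02 -3.000e-02
  1.000e-02] [ 0.86 -0.32  0.  ] [-0.032 -0.017 -0.015] 9.225
```

Emit:
step_arm(deltas=[[[0,0,0,0,0,0.01,0],[0,0,0,0,0,0.018,0],[0,0,0,0,0,0.02,0],[0,0,0,0,0,0.021,0],[0,0,0,0,0,0.021,0]]])

```text
time: 9.85
ee_pos: [0.5983, -0.086, 0.1251]
eef_rot: [0.999, 0.052, 0.0, 0.0]
ft_force: [-0.9, -0.1, 0.9]
width: 0.0003
grip_force: 0.0
```

Emit:
step_arm(deltas=[[[0,0,0,0,0,0.001,0],[0,0,0,0,0,0.001,0]]])

```text
time: 10.1
ee_pos: [0.5982, -0.0861, 0.124]
eef_rot: [0.999, 0.052, 0.0, 0.0]
ft_force: [-0.3, -0.1, -0.6]
width: 0.0006
grip_force: 0.0
```

```bash
python3 st.py
```

```text
[ 0.5982 -0.0861  0.124 ] [-1.000e-02 -6.056e+01 -6.630e+00 -3.634e+01 -2.000e-02 -1.000e-01
 -0.000e+00] [-0.25 -0.07 -0.57] [-0.01   0.039  0.03 ] 10.1
```

Emit:
step_arm(deltas=[[[0,0,0,0,0,0.001,0],[0,0,0,0,0,0.001,0]]])

```text
time: 10.35
ee_pos: [0.5981, -0.086, 0.1229]
eef_rot: [0.999, 0.052, -0.0, 0.0]
ft_force: [-0.6, -0.2, -0.3]
width: 0.0008
grip_force: 0.0
```

Emit:
step_arm(deltas=[[[0,0,0,0,0,0.001,0],[0,0,0,0,0,0.001,0]]])

```text
time: 10.6
ee_pos: [0.5981, -0.086, 0.1218]
eef_rot: [0.999, 0.052, -0.0, -0.0]
ft_force: [0.5, 0.6, 0.2]
width: 0.0007
grip_force: 0.0
```

```bash
python3 st.py
python3 - <<'E'
from h import *
from bench import cams
c=cams.camera("top")
# plate corners in t4 crop -> px
for z in(.17,.19,.21,.23):
    a=plane(c,180+345/3.75,150+203/3.75,z);b=plane(c,180+362/3.75,150+380/3.75,z)
    print(z,np.linalg.norm(a-b),(a+b)/2)
E
```

```text
[ 0.5981 -0.086   0.1218] [-1.000e-02 -6.063e+01 -6.650e+00 -3.626e+01 -2.000e-02 -9.000e-02
 -0.000e+00] [0.51 0.61 0.23] [ 0.001  0.031 -0.046] 10.6
0.17 0.07913724656459249 [0.597  0.0021 0.17  ]
0.19 0.07731804320783356 [0.5943 0.0011 0.19  ]
0.21 0.0754988398510745 [0.5916 0.     0.21  ]
0.23 0.07367963649431546 [ 0.589 -0.001  0.23 ]
```

Run:
```python
from h import *
d=pickle.load(open("c0.pkl","rb"));t=d["top"];s=d["scene"]
for a,b in [((347,222),(551,242)),((333,247),(567,211)),((341,333),(558,116)),((362,355),(538,93))]:
    print(tri(t,(180+a[0]/3.75,150+a[1]/3.75),s,(260+b[0]/5,190+b[1]/5)))
```

```text
(array([ 0.616 , -0.0003,  0.2403]), np.float64(0.0021294145920928292))
(array([0.6054, 0.0052, 0.2432]), np.float64(0.0023309016516018166))
(array([0.5702, 0.002 , 0.2441]), np.float64(0.0028002443977526025))
(array([ 0.5612, -0.0057,  0.243 ]), np.float64(0.0016295768245400608))
```

Emit:
step_arm(deltas=[[[0,0,0,0,0,0.001,0],[0,0,0,0,0,0.001,0]]])

```text
time: 10.9
ee_pos: [0.5981, -0.086, 0.1209]
eef_rot: [0.999, 0.052, -0.0, 0.0]
ft_force: [0.2, -0.3, -0.1]
width: 0.0007
grip_force: 0.0
```

Emit:
step_arm(deltas=[[[0,0,0,0,0,0.001,0],[0,0,0,0,0,0.001,0]]])

```text
time: 11.15
ee_pos: [0.5981, -0.0861, 0.1198]
eef_rot: [0.999, 0.052, -0.0, 0.0]
ft_force: [0.1, -0.4, 0.2]
width: 0.0004
grip_force: 0.0
```

```bash
python3 st.py
```

```text
[ 0.5981 -0.0861  0.1198] [-1.000e-02 -6.069e+01 -6.670e+00 -3.620e+01 -2.000e-02 -9.000e-02
 -0.000e+00] [ 0.12 -0.45  0.17] [-0.018  0.016 -0.021] 11.15
```

Run:
```python
from h import *
d=pickle.load(open("c0.pkl","rb"));c=d["scene"]
def proj(c,p):
    q=R.from_quat(c["rotation"]).inv().apply(np.array(p)-c["origin"]); return np.array([c["cx"]-c["fx"]*q[0]/q[2],c["cy"]+c["fy"]*q[1]/q[2]])
e=np.array([.1629,-.603,.2162]);rot=R.from_quat([ 0.9913,  0.1315, -0.0001, -0.0006])
i=cv2.resize(c["img"][0:60,0:120,::-1],None,fx=6,fy=6,interpolation=cv2.INTER_CUBIC)
i=np.clip((i/255.)**.45*255,0,255).astype(np.uint8)
for z,col in((.022,(0,0,255)),(-.048,(0,255,0)),(-.116,(255,0,0))):
  for y in(-.0585,-.0435,.0435,.0585):
    u=proj(c,e+rot.apply([0,y,z])); print(z,y,u); cv2.circle(i,tuple(int(v*6+3) for v in u),4,col,1)
cv2.imwrite("pics/s5.png",i)
```

```text
0.022 -0.0585 [109.8451  26.0857]
0.022 -0.0435 [102.6823  27.5341]
0.022 0.0435 [60.909 35.981]
0.022 0.0585 [53.6669 37.4454]
-0.048 -0.0585 [96.6298  2.8706]
-0.048 -0.0435 [89.0421  4.3828]
-0.048 0.0435 [44.7766 13.2046]
-0.048 0.0585 [37.1    14.7345]
-0.116 -0.0585 [ 82.2452 -22.3986]
-0.116 -0.0435 [ 74.1935 -20.8195]
-0.116 0.0435 [ 27.205  -11.6036]
-0.116 0.0585 [ 19.0534 -10.0048]
```

View pics/s5.png

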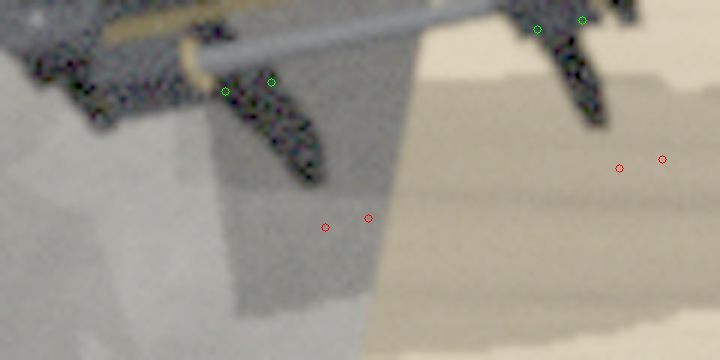

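Scene shows the tips at crop (312,185) and (597,125), about 21 mm higher than the reported pose predicts. The reported height is therefore off, and contact should come near a TCP reading of 0.12. I'll keep descending gently.

Emit:
step_arm(deltas=[[[0,0,0,0,0,0.001,0],[0,0,0,0,0,0.001,0]]])

```text
time: 11.4
ee_pos: [0.5981, -0.086, 0.1189]
eef_rot: [0.999, 0.052, -0.0, 0.0]
ft_force: [-0.2, -0.3, -0.0]
width: 0.0003
grip_force: 0.0
```

```bash
python3 st.py
```

```text
[ 0.5981 -0.086   0.1189] [-1.000e-02 -6.072e+01 -6.680e+00 -3.617e+01 -2.000e-02 -9.000e-02
 -0.000e+00] [-0.24 -0.3  -0.03] [-0.025 -0.045 -0.037] 11.4
```

Emit:
step_arm(deltas=[[[0,0,0,0,0,0.001,0],[0,0,0,0,0,0.001,0]]])

```text
time: 11.65
ee_pos: [0.5981, -0.086, 0.1179]
eef_rot: [0.999, 0.052, -0.0, 0.0]
ft_force: [0.0, -0.2, 0.9]
width: 0.0003
grip_force: 0.0
```

```bash
python3 st.py
```

```text
[ 0.5981 -0.086   0.1179] [-1.000e-02 -6.075e+01 -6.690e+00 -3.614e+01 -2.000e-02 -9.000e-02
 -0.000e+00] [ 0.01 -0.23  0.85] [ 0.051  0.017 -0.057] 11.65
```

Emit:
step_arm(deltas=[[[0,0,0,0,0,0.001,0],[0,0,0,0,0,0.001,0]]])

```text
time: 11.9
ee_pos: [0.5981, -0.086, 0.1169]
eef_rot: [0.999, 0.052, -0.0, 0.0]
ft_force: [-0.0, -0.2, -0.3]
width: 0.0006
grip_force: 0.0
```

```bash
python3 st.py
```

```text
[ 0.5981 -0.086   0.1169] [-1.000e-02 -6.079e+01 -6.710e+00 -3.610e+01 -2.000e-02 -9.000e-02
 -0.000e+00] [-0.04 -0.16 -0.3 ] [ 0.032 -0.024 -0.022] 11.9
```

Emit:
step_arm(deltas=[[[0,0,0,0,0,0.001,0],[0,0,0,0,0,0.001,0]]])

```text
time: 12.15
ee_pos: [0.5981, -0.086, 0.1159]
eef_rot: [0.999, 0.052, -0.0, 0.0]
ft_force: [0.3, -0.2, -0.6]
width: 0.0006
grip_force: 0.0
```

```bash
python3 st.py
```

```text
[ 0.5981 -0.086   0.1159] [-1.000e-02 -6.082e+01 -6.720e+00 -3.607e+01 -2.000e-02 -9.000e-02
 -0.000e+00] [ 0.25 -0.15 -0.64] [ 0.013 -0.009  0.004] 12.15
```

Emit:
step_arm(deltas=[[[0,0,0,0,0,0.001,0],[0,0,0,0,0,0.001,0]]])

```text
time: 12.4
ee_pos: [0.5982, -0.086, 0.115]
eef_rot: [0.999, 0.052, 0.0, 0.0]
ft_force: [-0.5, 0.2, 0.2]
width: 0.0004
grip_force: 0.0
```

```bash
python3 st.py
```

```text
[ 0.5982 -0.086   0.115 ] [-1.000e-02 -6.037e+01 -6.660e+00 -3.571e+01 -2.000e-02 -1.100e-01
 -0.000e+00] [-0.49  0.22  0.22] [ 0.013 -0.032  0.029] 12.4
```

Joint torque jumped by about 0.8 N of contact at a reading of 0.115.

Emit:
step_arm(deltas=[[[0,0,0,0,0,0.001,0],[0,0,0,0,0,0.001,0]]])

```text
time: 12.65
ee_pos: [0.5982, -0.0861, 0.1141]
eef_rot: [0.999, 0.052, 0.0, 0.0]
ft_force: [-0.9, 0.5, 2.1]
width: 0.0006
grip_force: 1.4
```

```bash
python3 st.py
```

```text
[ 0.5982 -0.0861  0.1141] [-7.000e-02 -5.925e+01 -6.540e+00 -3.519e+01  1.000e-02 -4.100e-01
 -0.000e+00] [-0.91  0.46  2.09] [ 0.047  0.169 -0.01 ] 12.65
```

Emit:
step_arm(deltas=[[[0,0,0,0,0,0.001,0],[0,0,0,0,0,0.001,0],[0,0,0,0,0,0.001,0]]])

```text
time: 13.02
ee_pos: [0.5982, -0.0861, 0.1132]
eef_rot: [0.999, 0.052, 0.0, 0.0]
ft_force: [-2.0, 0.0, 4.9]
width: 0.0003
grip_force: 2.5
```

```bash
python3 st.py
```

```text
[ 0.5982 -0.0861  0.1132] [-1.200e-01 -5.826e+01 -6.430e+00 -3.475e+01  5.000e-02 -6.900e-01
 -0.000e+00] [-1.99  0.02  4.91] [ 0.024  0.452 -0.005] 13.025
```

Emit:
step_arm(deltas=[[[0,0,0,0,-0.003,-0.0005,0],[0,0,0,0,-0.006,-0.0005,0],[0,0,0,0,-0.01,-0.0005,0],[0,0,0,0,-0.01,-0.0005,0]]])

```text
time: 13.52
ee_pos: [0.5972, -0.0754, 0.1135]
eef_rot: [0.999, 0.053, 0.0, -0.0]
ft_force: [0.5, -1.7, 4.1]
width: 0.0006
grip_force: 2.1
```

```bash
python3 st.py
```

```text
[ 0.5972 -0.0754  0.1135] [ -0.63 -58.1   -6.98 -33.95  -0.27  -0.06  -0.07] [ 0.46 -1.73  4.08] [-0.19  -0.028  0.046] 13.525
```

Emit:
step_arm(deltas=[[[0,0,0,0,-0.003,0,0],[0,0,0,0,-0.006,0,0],[0,0,0,0,-0.01,0,0],[0,0,0,0,-0.01,0,0]]])

```text
time: 14.02
ee_pos: [0.596, -0.0653, 0.1134]
eef_rot: [0.999, 0.053, -0.0, -0.0]
ft_force: [-0.8, -1.1, 4.9]
width: 0.0004
grip_force: 2.2
```

```bash
python3 st.py
```

```text
[ 0.596  -0.0653  0.1134] [ -0.63 -57.66  -6.97 -34.01  -0.25  -0.17  -0.07] [-0.77 -1.14  4.85] [-0.182  0.051 -0.014] 14.025
```

Emit:
step_arm(deltas=[[[0,0,0,0,-0.003,0,0],[0,0,0,0,-0.006,0,0],[0,0,0,0,-0.01,0,0],[0,0,0,0,-0.01,0,0]]])

```text
time: 14.52
ee_pos: [0.5949, -0.0553, 0.1134]
eef_rot: [0.999, 0.053, -0.0, -0.0]
ft_force: [-0.2, 0.0, 4.3]
width: 0.0002
grip_force: 2.0
```

Emit:
step_arm(deltas=[[[0,0,0,0,-0.003,0,0],[0,0,0,0,-0.006,0,0],[0,0,0,0,-0.01,0,0],[0,0,0,0,-0.01,0,0]]])

```text
time: 15.02
ee_pos: [0.5937, -0.0453, 0.1132]
eef_rot: [0.999, 0.053, -0.0, -0.0]
ft_force: [-0.6, 0.9, 0.8]
width: 0.0004
grip_force: 0.4
```

```bash
python3 st.py
```

```text
[ 0.5937 -0.0453  0.1132] [  0.24 -59.06  -6.41 -35.58   0.18  -0.09  -0.08] [-0.57  0.87  0.77] [ 0.126 -0.044  0.008] 15.025
```

Force dropped to under 1 N at about -5 mm, so the shutter begins there. I'll move 10 mm on, to about its middle.

Emit:
step_arm(deltas=[[[0,0,0,0,-0.003,0,0],[0,0,0,0,-0.006,0,0],[0,0,0,0,-0.01,0,0],[0,0,0,0,-0.01,0,0]]])

```text
time: 15.52
ee_pos: [0.5929, -0.0356, 0.1135]
eef_rot: [0.999, 0.053, 0.0, -0.0]
ft_force: [-0.0, 1.0, 1.6]
width: 0.0007
grip_force: 0.4
```

Emit:
step_arm(deltas=[[[0,0,0,0,0,0.002,0],[0,0,0,0,0,0.004,0],[0,0,0,0,0,0.004,0],[0,0,0,0,0,0.004,0]]])

```text
time: 16.02
ee_pos: [0.5929, -0.0363, 0.1094]
eef_rot: [0.999, 0.052, -0.0, 0.0]
ft_force: [-0.5, 0.6, 1.7]
width: 0.0003
grip_force: 0.6
```

```bash
python3 st.py
```

```text
[ 0.5929 -0.0363  0.1094] [  0.44 -58.63  -6.25 -35.28   0.23  -0.09  -0.  ] [-0.48  0.6   1.71] [0.2   0.079 0.05 ] 16.025
```

Emit:
step_arm(deltas=[[[0,0,0,0,0,0.001,0],[0,0,0,0,0,0.002,0],[0,0,0,0,0,0.003,0],[0,0,0,0,0,0.004,0],[0,0,0,0,0,0.004,0]]])

```text
time: 16.65
ee_pos: [0.5929, -0.0363, 0.1054]
eef_rot: [0.999, 0.052, -0.0, 0.0]
ft_force: [-0.2, 0.1, 0.5]
width: 0.0007
grip_force: 0.8
```

Emit:
step_arm(deltas=[[[0,0,0,0,0,0.001,0],[0,0,0,0,0,0.002,0],[0,0,0,0,0,0.002,0]]])

```text
time: 17.02
ee_pos: [0.5929, -0.0364, 0.1041]
eef_rot: [0.999, 0.052, 0.0, 0.0]
ft_force: [-3.4, -0.4, 7.3]
width: 0.0003
grip_force: 3.8
```

Emit:
step_arm(deltas=[[[0,0,0,0,0,0.001,0],[0,0,0,0,0,0.002,0],[0,0,0,0,0,0.002,0]]])

```text
time: 17.4
ee_pos: [0.5929, -0.0363, 0.1022]
eef_rot: [0.999, 0.052, 0.0, 0.0]
ft_force: [-4.1, 1.6, 8.9]
width: 0.0005
grip_force: 4.5
```

```bash
cat > tab.py <<'E'
from h import *
from bench import cams
for n in("top","scene"):
    c=cams.camera(n); h=cv2.cvtColor(c["img"],cv2.COLOR_RGB2HSV); m=cv2.inRange(h,(3,130,80),(20,255,255))
    if n=="top": m[:250]=0;m[340:]=0;m[:,:285]=0;m[:,330:]=0
    else: m[:150]=0;m[240:]=0;m[:,:325]=0;m[:,:365][:0]=0;m[:,362:]=0
    ys,xs=np.nonzero(m);print(n,len(xs),(xs.min(),xs.max(),ys.min(),ys.max()) if len(xs) else 0)
E
python3 st.py; python3 tab.py
```

```text
[ 0.5929 -0.0363  0.1022] [  0.14 -55.17  -5.98 -33.87   0.36  -1.43  -0.  ] [-4.09  1.56  8.92] [0.163 0.937 0.001] 17.4
top 0 0
scene 0 0
```

Emit:
step_arm(deltas=[[[0,0,0,0,0,0.001,0],[0,0,0,0,0,0.002,0],[0,0,0,0,0,0.003,0],[0,0,0,0,0,0.003,0]]])

```text
time: 18.0
ee_pos: [0.593, -0.0363, 0.0993]
eef_rot: [0.999, 0.052, 0.0, 0.0]
ft_force: [-5.1, 0.3, 10.3]
width: 0.0005
grip_force: 5.0
```

Emit:
step_arm(deltas=[[[0,0,0,0,0,0.0005,0],[0,0,0,0,0,0.001,0],[0,0,0,0,0,0.001,0]]])

```text
time: 18.38
ee_pos: [0.5929, -0.0364, 0.0984]
eef_rot: [0.999, 0.052, 0.0, 0.0]
ft_force: [-4.5, 0.8, 9.9]
width: 0.001
grip_force: 5.3
```

```bash
python3 st.py; python3 tab.py
```

```text
[ 0.5929 -0.0364  0.0984] [  0.1  -54.42  -5.91 -33.4    0.39  -1.69  -0.  ] [-4.51  0.78  9.93] [0.164 1.049 0.012] 18.375
top 0 0
scene 0 0
```

Emit:
step_arm(deltas=[[[0,0,0,0,0,0.0005,0],[0,0,0,0,0,0.0005,0]]])

```text
time: 18.73
ee_pos: [0.593, -0.0364, 0.0979]
eef_rot: [0.999, 0.052, 0.0, 0.0]
ft_force: [-5.7, -0.4, 10.9]
width: 0.0006
grip_force: 5.5
```

Emit:
step_arm(deltas=[[[0,0,0,0,0,-0.01,0],[0,0,0,0,0,-0.03,0],[0,0,0,0,0,-0.06,0],[0,0,0,-0.04,0,-0.1,0],[0,0,0,-0.05,0.05,-0.1,50],[0,0,0,-0.05,0.1,-0.1,50],[0,0,0,-0.05,0.13,-0.1,50],[0,0,0,-0.05,0.13,-0.1,50],[0,0,0,-0.05,0.13,-0.1,50]]])

```text
time: 19.85
ee_pos: [0.5569, -0.1699, 0.1974]
eef_rot: [0.999, 0.053, 0.0, -0.0]
ft_force: [0.2, 0.7, -0.4]
width: 0.0402
grip_force: 0.0
```

```bash
python3 st.py; python3 tab.py
python3 - <<'E'
from h import *
from bench import cams
o=[]
for n,(r0,c0) in(("scene",(130,220)),("top",(170,200))):
    i=cams.camera(n)["img"][r0:r0+150,c0:c0+200,::-1]; o.append(cv2.resize(i,None,fx=2,fy=2,interpolation=cv2.INTER_CUBIC))
cv2.imwrite("pics/b6.png",np.hstack(o))
E
```

```text
[ 0.5569 -0.1699  0.1974] [ 1.530e+00 -5.483e+01 -3.220e+00 -3.850e+01  1.300e-01 -5.000e-02
  3.000e-02] [ 0.22  0.68 -0.36] [ 0.018  0.022 -0.011] 19.85
top 206 (np.int64(302), np.int64(312), np.int64(271), np.int64(296))
scene 126 (np.int64(338), np.int64(345), np.int64(199), np.int64(218))
```

View pics/b6.png

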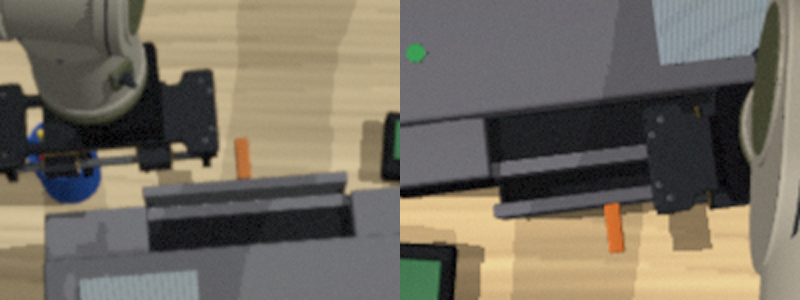

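The drawer is ajar. The tab sits about 20 mm further out, at top (307,283) and scene (341,208). Next I'll go over the tab.

Emit:
step_arm(deltas=[[[0,0,0,-0.012,-0.04,0,50],[0,0,0,-0.024,-0.08,0,50],[0,0,0,-0.036,-0.122,0,50],[0,0,0,-0.036,-0.122,0.03,50],[0,0,0,-0.036,-0.122,0.06,50],[0,0,0,-0.036,-0.122,0.08,50],[0,0,0,-0.036,-0.122,0.08,50],[0,0,0,-0.036,-0.122,0.08,50]]])

```text
time: 21.05
ee_pos: [0.5087, -0.053, 0.1179]
eef_rot: [0.999, 0.053, 0.001, 0.0]
ft_force: [0.0, 1.0, -0.4]
width: 0.0433
grip_force: 0.0
```

```bash
python3 st.py;python3 tab.py
```

```text
[ 0.5087 -0.053   0.1179] [-4.000e-02 -4.502e+01 -3.600e+00 -3.484e+01 -1.000e-02 -7.000e-02
 -1.000e-02] [ 0.04  0.95 -0.37] [ 0.021 -0.01   0.056] 21.05
top 0 0
scene 87 (np.int64(338), np.int64(344), np.int64(199), np.int64(219))
```

Emit:
step_arm(deltas=[[[0,0,0,0,0,0.008,50],[0,0,0,0,0,0.016,50],[0,0,0,0,0,0.025,50],[0,0,0,0,0,0.03,50],[0,0,0,0,0,0.03,50]]])

```text
time: 21.78
ee_pos: [0.5079, -0.0532, 0.0864]
eef_rot: [0.999, 0.052, -0.0, -0.0]
ft_force: [-1.3, 0.3, 0.9]
width: 0.0436
grip_force: 0.0
```

```bash
python3 st.py;python3 tab.py
```

```text
[ 0.5079 -0.0532  0.0864] [-2.000e-02 -4.687e+01 -4.190e+00 -3.394e+01  3.000e-02 -1.800e-01
 -4.000e-02] [-1.33  0.29  0.94] [0.048 0.061 0.033] 21.775
top 0 0
scene 63 (np.int64(338), np.int64(344), np.int64(204), np.int64(219))
```

Emit:
step_arm(deltas=[[[0,0,0,0,0,0.008,50],[0,0,0,0,0,0.016,50],[0,0,0,0,0,0.023,50],[0,0,0,0,0,0.023,50]]])

```text
time: 22.38
ee_pos: [0.5077, -0.0532, 0.0632]
eef_rot: [0.999, 0.052, -0.001, -0.0]
ft_force: [0.7, -0.5, -0.5]
width: 0.0437
grip_force: 0.0
```

```bash
python3 st.py;python3 tab.py
```

```text
[ 0.5077 -0.0532  0.0632] [-3.000e-02 -4.805e+01 -4.620e+00 -3.293e+01  6.000e-02 -2.300e-01
 -6.000e-02] [ 0.71 -0.5  -0.47] [-0.026 -0.036  0.046] 22.375
top 0 0
scene 38 (np.int64(338), np.int64(344), np.int64(208), np.int64(218))
```

Free descent. Now I'll close on the tab with a moderate grip.

Emit:
step_arm(deltas=[[[0,0,0,0,0,0,30],[0,0,0,0,0,0,10],[0,0,0,0,0,0,5],[0,0,0,0,0,0,5],[0,0,0,0,0,0,5],[0,0,0,0,0,0,5]]], squeeze=15)

```text
time: 23.22
ee_pos: [0.5082, -0.0529, 0.064]
eef_rot: [0.999, 0.053, -0.0, -0.0]
ft_force: [-1.1, 1.8, 1.5]
width: 0.0142
grip_force: 15.0
```

Gripped at 14 mm. Now I'll pull along tool -x.

Emit:
step_arm(deltas=[[[0,0,0,-0.006,0,0,5],[0,0,0,-0.014,0,0,5],[0,0,0,-0.023,0,0,5],[0,0,0,-0.032,0,0,5],[0,0,0,-0.041,0,0,5],[0,0,0,-0.05,0,0,5],[0,0,0,-0.058,0,0,5],[0,0,0,-0.064,0,0,5],[0,0,0,-0.064,0,0,5]]])

```text
time: 24.35
ee_pos: [0.4435, -0.0599, 0.064]
eef_rot: [0.999, 0.052, -0.001, 0.0]
ft_force: [-1.4, 5.0, 3.3]
width: 0.014
grip_force: 15.0
```

Emit:
step_arm(deltas=[[[0,0,0,-0.002,0,0,5],[0,0,0,-0.004,0,0,5],[0,0,0,-0.004,0,0,5]]])

```text
time: 24.72
ee_pos: [0.4406, -0.0601, 0.064]
eef_rot: [0.999, 0.052, 0.0, -0.0]
ft_force: [2.6, 4.5, -0.6]
width: 0.0139
grip_force: 15.0
```

Emit:
step_arm(deltas=[[[0,0,0,-0.001,0,0,5],[0,0,0,-0.002,0,0,5],[0,0,0,-0.002,0,0,5]]])

```text
time: 25.1
ee_pos: [0.4405, -0.0601, 0.0641]
eef_rot: [0.999, 0.053, 0.002, -0.0]
ft_force: [14.0, 5.7, -12.7]
width: 0.0138
grip_force: 15.0
```

At the stop. I'll ease off the load, open and lift.

Emit:
step_arm(deltas=[[[0,0,0,0.0015,0,0,5],[0,0,0,0.002,0,0,5],[0,0,0,0.002,0,0,50],[0,0,0,0.002,0,0,50],[0,0,0,0.002,0,0,50],[0,0,0,0.002,0,0,50]]])

```text
time: 25.85
ee_pos: [0.4405, -0.0606, 0.0639]
eef_rot: [0.999, 0.052, -0.0, 0.0]
ft_force: [-0.2, -0.7, -0.3]
width: 0.0411
grip_force: 0.0
```

Emit:
step_arm(deltas=[[[0,0,0,0,0,-0.02,50],[0,0,0,0,0,-0.05,50],[0,0,0,0,0,-0.1,50],[0,0,0,0,0,-0.14,50],[0,0,0,0,0.05,-0.14,50],[0,0,0,0,0.1,-0.14,50],[0,0,0,0,0.15,-0.14,50],[0,0,0,0,0.2,-0.14,50],[0,0,0,0,0.2,-0.14,50],[0,0,0,0,0.2,-0.14,50]]])

```text
time: 27.1
ee_pos: [0.4615, -0.2586, 0.2037]
eef_rot: [0.999, 0.053, -0.0, -0.0]
ft_force: [0.1, 1.2, -0.5]
width: 0.0439
grip_force: 0.0
```

```bash
sed -i 's/m\[340:\]/m[380:]/;s/m\[:150\]/m[:120]/' tab.py; python3 st.py;python3 tab.py
python3 - <<'E'
from h import *
from bench import cams
d=pickle.load(open("c0.pkl","rb"))
X=np.array([.9945,.1044]);mid=np.array([.5931,-.0406])
for n in("top","scene"):
    for k,c in(("before",d[n]),("now",cams.camera(n))):
        h=cv2.cvtColor(c["img"],cv2.COLOR_RGB2HSV)
        r=[k]
        for nm,lo,hi,z,m2 in(("tab",(3,150,90),(20,255,255),.095,1),("blue",(105,150,50),(125,255,255),.08,0),("green",(65,100,40),(85,255,255),.038,0),("red",(172,150,80),(180,255,255),.044,0)):
            m=cv2.inRange(h,lo,hi)
            if nm=="tab":
                w=np.zeros_like(m); 
                if n=="top": w[250:380,285:335]=255
                else: w[120:240,325:362]=255
                m&=w
            nn,l,s,ce=cv2.connectedComponentsWithStats(m)
            if nn>1:
                i=1+s[1:,4].argmax(); r+=[nm,s[i,4],plane(c,*ce[i],z)[:2].round(4).tolist()]
        print(n,r)
c=cams.camera("top");cv2.imwrite("pics/end.png",c["img"][:,:,::-1])
E
```

```text
[ 0.4615 -0.2586  0.2037] [ 1.500e+00 -4.647e+01 -3.800e-01 -3.866e+01  1.500e-01 -7.000e-02
  4.000e-02] [ 0.11  1.25 -0.49] [ 0.038  0.014 -0.027] 27.1
top 205 (np.int64(306), np.int64(316), np.int64(310), np.int64(334))
scene 120 (np.int64(335), np.int64(342), np.int64(169), np.int64(188))
top ['before', 'tab', np.int32(195), [0.5265, -0.0485], 'blue', np.int32(1030), [0.4942, -0.2358], 'green', np.int32(538), [0.4588, 0.1325], 'red', np.int32(19), [0.5175, -0.2599]]
top ['now', 'tab', np.int32(195), [0.4382, -0.0577], 'blue', np.int32(792), [0.5416, -0.0951], 'green', np.int32(537), [0.4589, 0.1323], 'red', np.int32(13), [0.5146, -0.2554]]
scene ['before', 'tab', np.int32(112), [0.5268, -0.0523], 'blue', np.int32(821), [0.5089, -0.2372], 'green', np.int32(376), [0.4605, 0.129], 'red', np.int32(8), [0.4921, -0.2639]]
scene ['now', 'tab', np.int32(96), [0.4391, -0.0616], 'blue', np.int32(818), [0.509, -0.2365], 'green', np.int32(368), [0.4608, 0.1285], 'red', np.int32(17), [0.4965, -0.2648]]
```

View pics/end.png

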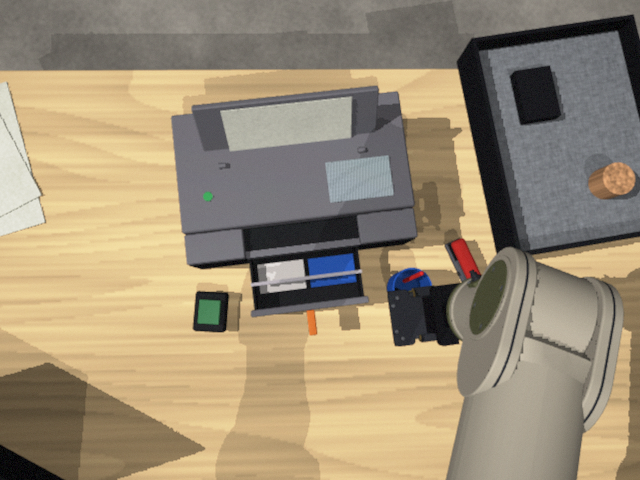

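The drawer is out to its stop: the tab has moved about 89 mm, to top (311,322). The cup and reader are unmoved and the gripper is clear.

```bash
python3 -c "
from bench import r
print(r.close_job())"
```

```text
the job is handed in; nothing more can be done
None
```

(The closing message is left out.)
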